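# Close a double-lidded tin and lift off its outer lid

### The arm

A 6-joint arm with a two-finger parallel gripper is mounted at the origin on a cart in front of the work surface, level with it; the furniture and walls round the work are solid. World frame = base frame: x ahead of the robot, y to its left, z up, the work surface at z = 0. Lengths are in m, angles in rad, forces in N, time in s.
With the tool pointing down it reaches from about 0.4 to 0.925 m from the base axis. Payload 12.5 kg.
Tool frame: the origin (TCP) lies midway between the tips of the shut fingers; the grasp point (between the pads) lies 19 mm behind it (env.grip_depth is the distance from the TCP to the grasp point, in m); z points along the fingers, y is the line along which they close (so a half turn about z gives the same grasp; the last joint's range is limited). The gripper opens to 95 mm and grips with 3 to 60 N. Pads are 20 mm wide; open, the fingers measure 119 mm over their backs; the gripper's body (75 mm by 180 mm) begins 59 mm behind the grasp point.
Start: joints at [1.172, 0.491, 1.559, -0, 1.092, -0.106], TCP at [0.18, 0.598, 0.215] pointing down, gripper open.
Joint ranges: [-3.1, 3.1], [-0.84, 2.19], [0.05, 2.79], [-1.13, 4.28], [0.06, 2.93], [-2.69, 2.69]. Speed limits (rad/s): [2.22, 2.22, 2.79, 3.14, 3.14, 3.14].

### API

Orientations are given as a 3x3 rotation matrix whose columns are the frame's x, y, z axes.
In Python, from workcell import env gives the robot as it stands.
- The arm moves only by the tool carry_out, never from a script. Its argument "rows" is a list of rows, each an object with "turn": the turn, a rotation vector about the world's x, y, z in degrees, a list of three; "dp": the shift along the world's x, y, z in cm, a list of three; "fingers": the finger opening in cm, from 0 to 9.51. A call has 1 to 5 rows; each row shifts and turns the commanded pose from where the row before left it; what a row does not reach is not made up. A row lasts 1/10 s, in which the tool goes at most 50 mm and 8.59 degrees, less where a joint would pass 70% of its speed; a pose out of reach is approached as far as the arm can. A call with a gripper value outside its range is refused whole. The fingers move at their own pace and stop on an object; "force" is the grip in N (left out, the last holds). Time passes only in rows, so rows that do not move let the fingers close. It gives the time, the measured TCP pose, the force, the opening and the grip force at its end, in the units of the state.
- env.get_obs(): the state, without advancing time (a new reading comes with each control period).
- env.capture(name): name is "side" or "top" or "wrist"; returns (picture, depth): 420x560x3 uint8, red, green, blue; 420x560 float32, m along the optical axis (not along the pixel's ray), 0 where there is no reading.
- env.camera_params(name): a dict with "camera_matrix" (3x3 intrinsics, pixels), "view" (4x4, takes a point from world to camera coordinates). Camera axes: x right, y down, z forward; pixel columns grow to the right and rows downward; lengths in m; the calibration is good to about 2 mm. A picture is of the moment at which its call begins: read the wrist's pose just before it. camera_params takes no time and is no camera call; for the wrist camera it gives the pose at the moment of the call.
- env.sign_off(): hands the job in; it is judged then, once.
Trained networks look in the newest picture that a camera, given by its name, has taken for a name from the list of things; names that differ only in an ending like _2 or _b are one class to them, and where a whole thing is asked for, a point or a joint stands for the part that bears it (a point fixed in the world has none). Each returns a list of dicts, best first, with "confidence" (0 to 1); they miss things now and then, are a little off and sometimes report something else, mostly with a low value. They report only what shows in the picture. A call takes as long as a camera call. They do not tell look-alikes from the thing itself.
- env.regions_of(thing, camera): "region" (420x560 bool, what is visible of it) and "xy" ([column, row] in pixels, amid what is visible of it).
The state is a dict: "time_s": time; "q": joint angles; "joint_velocities": joint speeds; "joint_efforts": joint torques, N m; "eef_pos": TCP position; "eef_rot": TCP orientation; "contact_force": force on the tool from outside, world axes, zero at the start; "moment": the same for the moment, N m; "grip_width": finger opening in m; "gripper_force": force on a finger pad.
Only numpy, scipy, OpenCV 4.12 (cv2) and the standard library are available. Lean on these libraries where they do the work, as an engineer would, in place of code of your own. Each camera call takes 0.05 s, during which the arm holds its last target. There are 200 camera calls.

### The job

The open tin's two lids stand nested on the table, the knobbed outer lid sitting loose on the eared inner lid: carry the pair together by the inner lid's ears, lower it gently into the tin until the inner lid is fully home, and let go of it only there. Then take the outer lid alone by its knob and lift it straight off, leaving the inner lid shut in the upright tin, and finish while still holding the outer lid, level, about 10 cm above the tin for the customer to look at. Keep the lids together until they are in the tin, leave the tin where it stands, and do not disturb the salt jar, ribbon spool and candle tin.

Things in the scene. Friction and masses are not known exactly. Their poses are not given: they have to be found in the camera images.
- tin: Open round bare-metal tin, 50 mm outside diameter, 46 mm inside (wall 2 mm), 75 mm high, 0.45 kg, loose, upright on the table. Origin: centre of its underside, z up the axis.
- tin_rim (a point): Centre of the tin's open mouth, level with the rim, 75 mm above its underside.
- inner_lid: Metal inner lid, 0.10 kg, with the outer lid on it. Origin: centre of the plug's underside, z up. Round plug 42 mm across, z 0 to 18 mm (foot chamfered to 35 mm across over 5 mm; 2 mm radial play in the tin); then a flange 50 mm across, z 18 to 22, that rests on the tin's rim: fully home the origin is 57 mm above the tin's underside. Starts standing on its plug on the table, yaw varies.
- inner_lid_seat (a point): Centre of the flange's top, 22 mm above the inner lid's origin: here the outer lid's underside rests. A boss 34 mm across and 7 mm high stands on it inside the outer lid.
- ear_left (a point): Middle of the outer face of the inner lid's ear at its +y. Two upright flat ears stand out at +y and -y of the inner lid, beyond flange and outer lid: each 16 mm wide along x, 4 mm thick, z 18 to 30 mm over the lid's origin, outer faces 60 mm apart. Fingers closing along this y on both ears, open 60 mm, hold the inner lid alone; the outer lid rides on it.
- ear_right (a point): The same point of the opposite ear, at the inner lid's -y; 24 mm above the inner lid's origin.
- outer_lid: Wooden outer lid, round, 0.05 kg. Origin: centre of its open underside, z up. A cap 46 mm across, 11 mm high, hollow (39 mm across, 8 mm deep), loose over the inner lid's boss (2.5 mm radial play, no catch), resting on its flange; on top a round knob 16 mm across, 24 mm high; 35 mm high in all. Lifted by the knob, it comes alone.
- outer_lid_knob (a point): Point on the knob's axis, 31 mm above the outer lid's underside and 4 mm below the top of the knob.
- salt_jar: Corked glass jar of bath salt, 53 mm across, 74 mm high; bystander. Origin: centre of underside.
- ribbon: Ribbon spool lying flat, 68 mm across, 15 mm high; bystander. Origin: centre of underside.
- candle_tin: White candle tin with a closed lid, 65 mm across, 35 mm high; bystander. Origin: centre of underside.
Things that resemble listed ones, but are neither listed nor needed, are in the scene too. Leave any green look-alike of the inner_lid alone.

How it is judged:
By the outcome, as a careful person would: the job done as asked, in the order asked, and still so for the second after the job is handed in, while the arm keeps its last pose, push and grip.
It also fails if it takes over 51 s, if anything falls off the work surface, if the arm or the gripper's body presses on something with over 40 N, if the wrist force passes 120 N, or if a joint passes its speed limit or range.

## Working session

There is one attempt and no reset: what is moved stays moved. The work goes in short steps, Python scripts to look and compute and a tool call to move; the robot and the scene stay as the last step left them, time stands still between calls to the robot, and variables do not carry over. Pictures are saved under pics/ and viewed, at most 10 in all, crops included, and the job is handed in when it is done.

Besides the shell and the picture viewer there is one more tool, called after "Call:" as name([rows], argument=value, ...), one row to a line, values as JSON. carry_out: Moves the arm, as the interface text tells. Its arguments: {"type":"object","properties":{"rows":{"type":"array"},"force":{"type":"number"}},"required":["rows"]}

```bash
mkdir -p pics
cat > h.py <<'E'
import numpy as np, cv2
from workcell import env
def cap(n,f=None):
    P=env.camera_params(n); im,d=env.capture(n)
    if f: cv2.imwrite('pics/'+f,im[...,::-1])
    return im,d,P
def pts(d,P,mask=None):
    K=P['camera_matrix'];V=np.array(P['view'])
    m=(d>0) if mask is None else (mask&(d>0))
    v,u=np.nonzero(m);z=d[m]
    c=np.stack([(u-K[0][2])*z/K[0][0],(v-K[1][2])*z/K[1][1],z],1)
    return (c-V[:3,3])@V[:3,:3],u,v
E
python3 - <<'E'
from h import *
a=cap('top','t1.png');b=cap('side','s1.png')
cv2.imwrite('pics/b1.png',cv2.resize(np.hstack([a[0],b[0]])[...,::-1],(800,300)))
for c,(im,d,P) in (('top',a),('side',b)):
  for t in ['tin','inner_lid','outer_lid','salt_jar','ribbon','candle_tin']:
    for r in env.regions_of(t,c):
      p,u,v=pts(d,P,r['region'])
      if len(p): print(c,t,round(r['confidence'],2),np.round(r['xy']),len(p),'med',np.round(np.median(p,0),3),'lo',np.round(np.percentile(p,3,axis=0),3),'hi',np.round(np.percentile(p,97,axis=0),3))
print(env.get_obs()['time_s'],env.camera_params('top'))
E
```

```text
top tin 0.94 [227. 242.] 449 med [0.467 0.255 0.006] lo [ 0.444  0.229 -0.   ] hi [0.49  0.276 0.077]
top inner_lid 0.73 [338. 269.] 411 med [ 0.404 -0.008  0.025] lo [ 0.382 -0.034  0.   ] hi [0.426 0.017 0.033]
top outer_lid 0.77 [356. 224.] 319 med [ 0.503 -0.047  0.033] lo [ 0.483 -0.068  0.024] hi [ 0.523 -0.029  0.059]
top salt_jar 0.72 [311. 152.] 447 med [0.678 0.059 0.071] lo [0.66  0.037 0.01 ] hi [0.702 0.08  0.077]
top ribbon 0.56 [165. 235.] 714 med [0.486 0.394 0.015] lo [0.456 0.364 0.   ] hi [0.516 0.424 0.02 ]
top candle_tin 0.6 [381. 155.] 653 med [ 0.674 -0.104  0.034] lo [ 0.646 -0.134  0.015] hi [ 0.703 -0.076  0.039]
side tin 0.92 [237. 204.] 851 med [0.467 0.236 0.049] lo [0.446 0.226 0.002] hi [0.506 0.336 0.076]
side inner_lid 0.73 [315. 295.] 114 med [ 0.497 -0.07   0.021] lo [ 0.488 -0.081  0.007] hi [ 0.509 -0.056  0.032]
side outer_lid 0.94 [317. 285.] 436 med [ 0.504 -0.056  0.034] lo [ 0.487 -0.072  0.025] hi [ 0.527 -0.033  0.058]
side salt_jar 0.84 [366. 223.] 824 med [0.679 0.044 0.046] lo [0.664 0.031 0.002] hi [0.707 0.075 0.076]
side ribbon 0.71 [220. 184.] 342 med [0.483 0.391 0.016] lo [0.46  0.365 0.002] hi [0.519 0.424 0.019]
side candle_tin 0.79 [408. 279.] 1011 med [ 0.671 -0.116  0.034] lo [ 0.648 -0.138  0.005] hi [ 0.705 -0.08   0.037]
0.7 {'camera_matrix': array([[523.1027044 ,   0.        , 274.54106118],
       [  0.        , 523.1027044 , 212.03942215],
       [  0.        ,   0.        ,   1.        ]]), 'view': array([[-0.01618452, -0.99985983,  0.00428666,  0.15097132],
       [-0.99791144,  0.01588454, -0.06261341,  0.53815231],
       [ 0.06253655, -0.00529107, -0.99802865,  1.20821235],
       [ 0.        ,  0.        ,  0.        ,  1.        ]])}
```

View pics/t1.png

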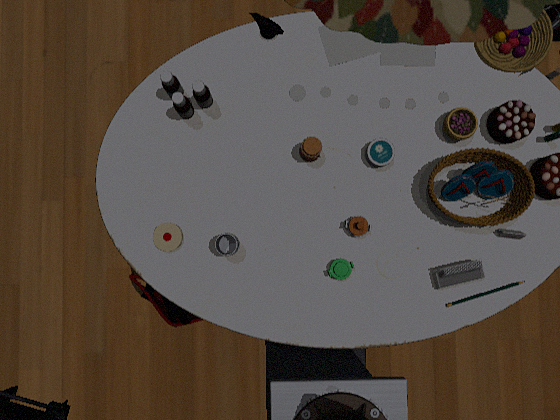

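View pics/s1.png

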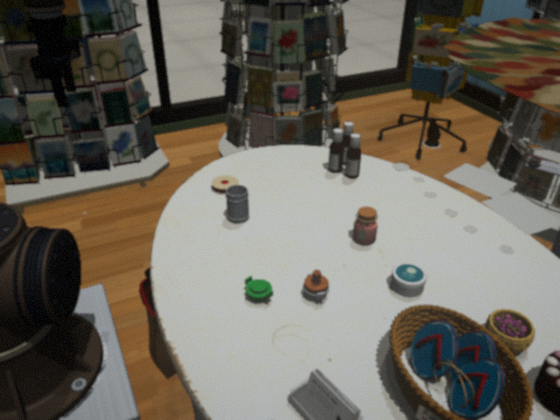

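Top view: the pair (brown outer lid with a grey eared lid) is at about (357,226). The green look-alike inner lid is at (340,269). The tin is at (227,243), the salt jar at (311,150), the candle tin at (380,153) and the ribbon at (167,237). I choose the pair at (357,226) and check it in a close crop.

Run:
```python
from h import *
a=cv2.imread('pics/t1.png')[190:290,310:400];b=cv2.imread('pics/s1.png')[250:320,235:345]
cv2.imwrite('pics/c1.png',np.hstack([cv2.resize(a,(360,400),interpolation=2),cv2.resize(b,(440,400),interpolation=2)]))
o=env.get_obs();P=env.camera_params('wrist');V=P['view']
C=-V[:3,:3].T@V[:3,3];R=o['eef_rot']
print(R.round(3),o['eef_pos'],'cam in tool',(R.T@(C-o['eef_pos'])).round(3),'camaxes in tool\n',(R.T@V[:3,:3].T).round(3),P['camera_matrix'])
im,d,P=cap('top')
m=np.zeros(d.shape,bool);m[205:245,335:380]=1
p,u,v=pts(d,P,m)
k=(p[:,2]>.02)
c=p[k&(p[:,2]>.045)];print('knob',len(c),c.mean(0))
print('all',p[k][:,:2].min(0),p[k][:,:2].max(0))
```

```text
[[-0.957  0.289  0.   ]
 [ 0.289  0.957  0.   ]
 [-0.     0.    -1.   ]] [0.1803704  0.59842815 0.214676  ] cam in tool [ 0.081  0.001 -0.169] camaxes in tool
 [[ 0.    -0.959 -0.285]
 [ 1.    -0.     0.001]
 [-0.001 -0.285  0.959]] [[296.22839318   0.         275.66243968]
 [  0.         296.22839318 212.93088776]
 [  0.           0.           1.        ]]
knob 43 [ 0.50369964 -0.04920623  0.05550404]
all [ 0.48110775 -0.08085171] [ 0.52798296 -0.01931392]
```

View pics/c1.png

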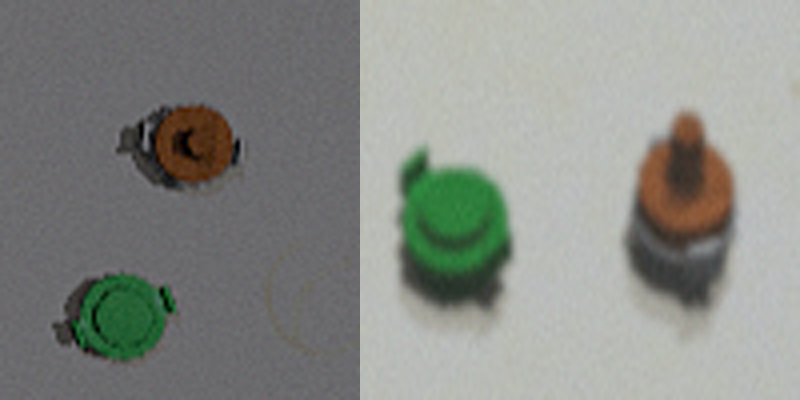

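The crop shows that the brown knobbed lid on the grey eared lid (top 357,226) is the pair, and the green eared lid lies apart at (340,269). The ears lie roughly along y, about 17° toward +x. Next I move to view the tin on the way.

Call:
carry_out([
  {"dp": [3.0,-3.4,0],"turn": [0,0,0],"fingers": 9.5},
  {"dp": [3.0,-3.4,0],"turn": [0,0,0],"fingers": 9.5},
  {"dp": [3.0,-3.4,0],"turn": [0,0,0],"fingers": 9.5},
  {"dp": [3.0,-3.4,0],"turn": [0,0,0],"fingers": 9.5},
  {"dp": [3.0,-3.4,0],"turn": [0,0,0],"fingers": 9.5},
])

```text
time_s: 1.25
eef_pos: [0.3313, 0.427, 0.2149]
eef_rot: [[-0.958, 0.288, 0.0], [0.288, 0.958, 0.0], [-0.0, 0.0, -1.0]]
contact_force: [0.8, 0.4, 0.6]
grip_width: 0.0951
gripper_force: 0.0
```

Call:
carry_out([
  {"dp": [3.0,-3.4,0],"turn": [0,0,0],"fingers": 9.5},
  {"dp": [3.0,-3.4,0],"turn": [0,0,0],"fingers": 9.5},
  {"dp": [3.0,-3.4,0],"turn": [0,0,0],"fingers": 9.5},
  {"dp": [3.0,-3.4,0],"turn": [0,0,0],"fingers": 9.5},
  {"dp": [0,0,0],"turn": [0,0,0],"fingers": 9.5},
])

```text
time_s: 1.75
eef_pos: [0.4533, 0.2891, 0.2147]
eef_rot: [[-0.956, 0.293, 0.001], [0.293, 0.956, -0.0], [-0.001, 0.0, -1.0]]
contact_force: [-0.6, 0.2, -0.5]
grip_width: 0.0949
gripper_force: 0.0
```

```bash
cat >> h.py <<'E'
from scipy.optimize import least_squares
def circ(xy,r=None):
    c0=xy.mean(0)
    f=(lambda q:np.hypot(*(xy-q[:2]).T)-(r or q[2]))
    s=least_squares(f,[*c0,r or .02],loss='soft_l1',f_scale=.001)
    return s.x,np.abs(s.fun).mean()
E
python3 - <<'E'
from h import *
im,d,P=cap('wrist','w1.png')
for r in env.regions_of('tin','wrist')[:2]:
    p,u,v=pts(d,P,cv2.dilate(r['region'].astype(np.uint8),np.ones((5,5)))>0)
    print(r['confidence'],r['xy'],np.percentile(p,[3,97],axis=0).round(4))
    k=p[:,2]>.07
    q=p[k];print(len(q),np.median(q[:,2]),'circ free',circ(q[:,:2]),'r24',circ(q[:,:2],.024))
    print('outer hull', cv2.minEnclosingCircle((q[:,:2]*1000).astype(np.float32)))
E
```

```text
0.62 [252.3, 218.4] [[ 0.4439  0.2131 -0.0015]
 [ 0.5174  0.2775  0.0745]]
317 0.07378634861436686 circ free (array([0.46819704, 0.25317437, 0.02367798]), np.float64(0.000546184932567478)) r24 (array([0.4681908 , 0.25318371, 0.024     ]), np.float64(0.0005970037925104091))
outer hull ((468.7544860839844, 252.87408447265625), 25.286571502685547)
```

View pics/w1.png

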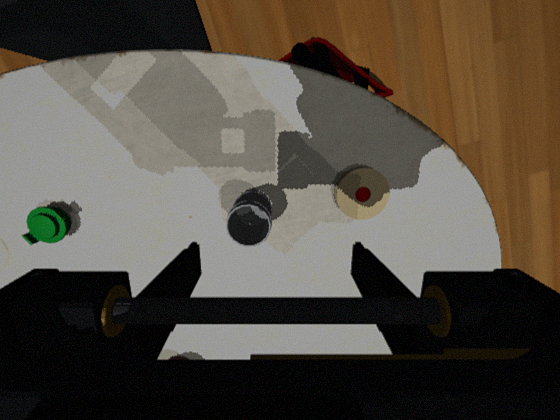

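Wrist view: the tin's mouth is at (250,213), the ribbon at (362,193) and the green look-alike at (47,225). Going over the pair.

Call:
carry_out([
  {"dp": [0.6,-4.4,0],"turn": [0,0,0],"fingers": 9.5},
  {"dp": [0.6,-4.4,0],"turn": [0,0,0],"fingers": 9.5},
  {"dp": [0.6,-4.4,0],"turn": [0,0,0],"fingers": 9.5},
  {"dp": [0.6,-4.4,0],"turn": [0,0,0],"fingers": 9.5},
  {"dp": [0.6,-4.4,0],"turn": [0,0,0],"fingers": 9.5},
])

```text
time_s: 2.35
eef_pos: [0.4799, 0.0721, 0.2149]
eef_rot: [[-0.958, 0.287, 0.0], [0.287, 0.958, 0.0], [-0.0, 0.0, -1.0]]
contact_force: [0.5, -0.4, 0.7]
grip_width: 0.095
gripper_force: 0.0
```

Call:
carry_out([
  {"dp": [0.6,-4.0,0],"turn": [0,0,0],"fingers": 9.5},
  {"dp": [0.6,-3.5,0],"turn": [0,0,0],"fingers": 9.5},
  {"dp": [0,0,0],"turn": [0,0,0],"fingers": 9.5},
  {"dp": [0,0,0],"turn": [0,0,0],"fingers": 9.5},
])

```text
time_s: 2.75
eef_pos: [0.4922, -0.0019, 0.2146]
eef_rot: [[-0.957, 0.289, -0.0], [0.289, 0.957, 0.0], [0.0, 0.0, -1.0]]
contact_force: [-0.7, 0.2, -0.4]
grip_width: 0.0949
gripper_force: 0.0
```

Run:
```python
from h import *
im,d,P=cap('wrist','w2.png')
print(env.get_obs()['eef_pos'])
p,u,v=pts(d,P)
n=np.hypot(p[:,0]-.504,p[:,1]+.049)<.045
k=n&(p[:,2]>.015)
print(np.c_[u,v][k].min(0),np.c_[u,v][k].max(0))
kn=p[n&(p[:,2]>.05)];print('knob',len(kn),kn[:,2].max(),circ(kn[:,:2]),circ(kn[:,:2],.008))
ca=p[n&(p[:,2]>.0295)&(p[:,2]<.04)&(np.hypot(p[:,0]-.504,p[:,1]+.049)<.028)]
print('cap',len(ca),np.median(ca[:,2]),cv2.minEnclosingCircle((ca[:,:2]*1000).astype(np.float32)))
r=env.regions_of('outer_lid','wrist')
for t in r:print(t['confidence'],t['xy'])
c=kn[:,:2].mean(0)
c=circ(kn[:,:2],.008)[0][:2]
q=p[n&(p[:,2]>.018)&(np.hypot(p[:,0]-c[0],p[:,1]-c[1])>.0265)];
rel=q-[*c,0];print('ears',len(q));
for s in (1,-1):
    e=rel[rel[:,1]*s>0]; print(len(e),e.mean(0) if len(e) else '', np.degrees(np.arctan2(e[:,0],e[:,1])).round() )
cu,cv_=np.c_[u,v][k].mean(0).astype(int)
cv2.imwrite('pics/w2c.png',cv2.resize(im[cv_-45:cv_+45,cu-60:cu+60,::-1],(800,600),interpolation=2))
```

```text
[ 0.49211027 -0.00142403  0.21467477]
[ 76 195] [266 358]
knob 4062 0.31653944799575556 (array([ -51.90304075, -255.41249608,  260.68177039]), np.float64(0.0015146365807556694)) (array([ 0.47207557, -0.05188172,  0.008     ]), np.float64(0.0029582183587752806))
cap 833 0.03224161715026577 ((504.6556701660156, -48.983577728271484), 27.682004928588867)
0.9 [241.7, 215.3]
ears 980
639 [0.03620512 0.0145547  0.03507813] [40. 43. 41. 45. 45. 43. 43. 43. 45. 45. 45. 44. 44. 44. 45. 46. 46. 47.
 46. 45. 45. 48. 47. 46. 46. 47. 47. 46. 45. 46. 52. 51. 49. 48. 47. 47.
 48. 48. 48. 46. 57. 55. 53. 52. 50. 49. 48. 47. 48. 49. 48. 48. 58. 57.
 55. 54. 52. 51. 50. 49. 48. 50. 50. 49. 49. 48. 47. 46. 45. 45. 62. 60.
 58. 56. 56. 54. 54. 51. 50. 50. 50. 52. 51. 49. 49. 47. 45. 44. 45. 65.
 64. 62. 61. 59. 57. 56. 54. 54. 52. 51. 50. 52. 52. 51. 50. 47. 46. 45.
 46. 72. 70. 67. 66. 64. 63. 60. 58. 58. 57. 55. 53. 52. 51. 52. 53. 53.
 52. 48. 47. 47. 46. 76. 73. 71. 69. 67. 65. 64. 62. 61. 59. 58. 56. 55.
 55. 53. 52. 53. 54. 53. 50. 48. 48. 47. 80. 78. 76. 74. 73. 70. 69. 67.
 65. 63. 62. 61. 59. 58
[... 2985 characters left out ...]
126. 125. 119. 118. 116. 114. 112.
 111. 109. 107.  99.  96.  94.  92.  90. 127. 126. 124. 118. 116. 114.
 112. 110. 109. 107.  99.  97.  95.  93.  92. 117. 116. 114. 112. 111.
 109. 107. 106.  97.  96.  94.  92.  90. 115. 114. 112. 110. 109. 107.
 106.  97.  96.  94.  93.  91. 113. 112. 110. 109. 107. 106. 104.  96.
  94.  93.  91. 112. 110. 109. 107. 106. 104. 103.  95.  94.  92. 110.
 109. 107. 106. 104. 103. 102. 100.  99.  90.  94.  93.  91. 109. 108.
 106. 105. 103. 101. 100.  99.  97.  96.  94.  93.  92.  90. 107. 106.
 105. 103. 100.  99.  98.  96.  95.  93.  92.  91. 105. 103. 102. 101.
  99.  98.  97.  95.  94.  92.  91. 102. 101.  99.  98.  97.  96.  94.
  93.  91.  90.  94.  93.]
```

View pics/w2c.png

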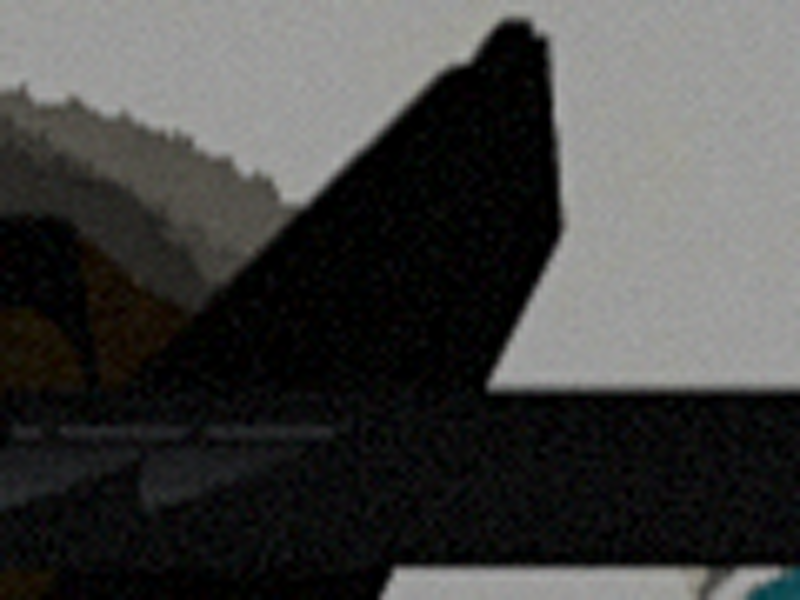

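That crop caught the gripper: a dark finger and bar, no lid. I redo it with the gripper masked out; the network puts the lid at (242,215).

```bash
cat >> h.py <<'E'
def pair(f=None,c=(.504,-.049)):
    im,d,P=cap('wrist','w_.png')
    p,u,v=pts(d,P); c=np.array(c)
    n=(np.hypot(*(p[:,:2]-c).T)<.042)&(p[:,2]<.075)&(p[:,2]>.012)
    kn=p[n&(p[:,2]>.05)];kc=circ(kn[:,:2],.008)
    print('knob',len(kn),kn[:,2].max().round(4),kc,cv2.minEnclosingCircle((kn[kn[:,2]>.054][:,:2]*1000).astype(np.float32)))
    ca=p[n&(p[:,2]>.030)&(p[:,2]<.036)]
    print('cap',len(ca),np.median(ca[:,2]),cv2.minEnclosingCircle((ca[:,:2]*1000).astype(np.float32)))
    C=kc[0][:2]
    rr=np.hypot(*(p[:,:2]-C).T)
    e=p[n&(p[:,2]>.026)&(rr>.0265)]-[*C,0]
    for s in (1,-1):
        q=e[e[:,1]*s>0]
        if len(q): print('ear',s,len(q),q.mean(0).round(4),'ang',np.degrees(np.arctan2(q[:,0].mean()*s,q[:,1].mean()*s)).round(1),q.min(0).round(4),q.max(0).round(4))
    cu,cv_=np.c_[u,v][n].mean(0).astype(int)
    print(cu,cv_,env.get_obs()['eef_pos'].round(4))
    if f: cv2.imwrite('pics/'+f,cv2.resize(im[max(cv_-36,0):cv_+36,cu-48:cu+48,::-1],(640,480),interpolation=2))
E
python3 -c "
from h import *
pair('w3c.png')"
```

```text
knob 149 0.0581 (array([ 0.50695659, -0.05024333,  0.008     ]), np.float64(0.00248793210676677)) ((506.48077392578125, -49.45707702636719), 7.87659215927124)
cap 815 0.032195175771359434 ((508.19818115234375, -49.192466735839844), 27.947662353515625)
ear 1 37 [0.0038 0.0283 0.029 ] ang 7.6 [-0.0035  0.0257  0.0271] [0.0111 0.0312 0.0305]
ear -1 31 [-0.0065 -0.0272  0.0288] ang 13.4 [-0.0134 -0.0297  0.0261] [ 0.0012 -0.0242  0.0305]
241 213 [ 0.4922 -0.0011  0.2147]
```

View pics/w3c.png

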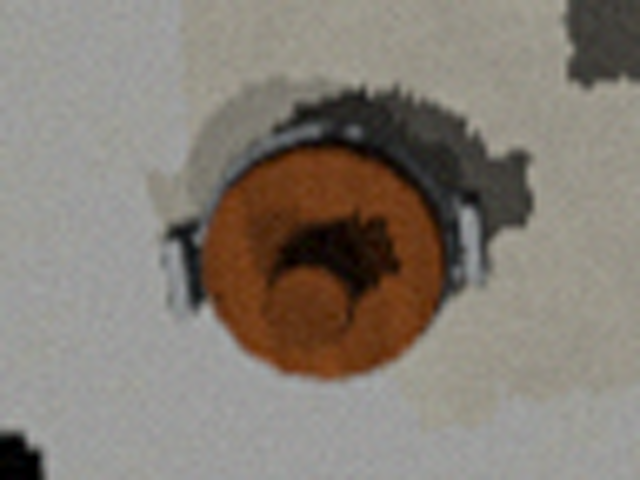

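The crop shows the brown lid on the grey flange, with ears at the left (182,268) and right (472,242) of the crop, so an ear line of about 10.5° and a centre near (0.506,-0.050). I align and come down halfway.

Call:
carry_out([
  {"dp": [0.3,-1.2,-2.7],"turn": [0,0,1.6],"fingers": 9.5},
  {"dp": [0.4,-1.2,-2.8],"turn": [0,0,1.6],"fingers": 9.5},
  {"dp": [0.3,-1.2,-2.7],"turn": [0,0,1.6],"fingers": 9.5},
  {"dp": [0.35,-1.2,-2.8],"turn": [0,0,1.5],"fingers": 9.5},
  {"dp": [0,0,0],"turn": [0,0,0],"fingers": 9.5},
])

```text
time_s: 3.4
eef_pos: [0.5048, -0.05, 0.1021]
eef_rot: [[-0.983, 0.181, -0.005], [0.181, 0.983, 0.001], [0.005, 0.0, -1.0]]
contact_force: [0.3, 0.3, -0.2]
grip_width: 0.0949
gripper_force: 0.0
```

```bash
python3 -c "
from h import *
pair('w4c.png')
im,d,P=cap('top')
p,u,v=pts(d,P)
for c in ((.504,-.049),(.467,.2527)):
  pass
n=(np.hypot(p[:,0]-.467,p[:,1]-.2527)<.032)&(p[:,2]>.068)
print('tin top',n.sum(),circ(p[n][:,:2],.024))
o=env.get_obs();print(o['eef_rot'].round(3),o['time_s'])
"
```

```text
knob 331 0.0581 (array([ 0.50738469, -0.04985698,  0.008     ]), np.float64(0.0024950063612436493)) ((506.181396484375, -49.784934997558594), 7.895180702209473)
cap 1672 0.03232515621365473 ((506.1040954589844, -50.1541862487793), 29.36612892150879)
ear 1 70 [0.0034 0.0276 0.0292] ang 7.1 [-0.004   0.0244  0.0267] [0.0114 0.0307 0.0311]
ear -1 82 [-0.0064 -0.0275  0.0289] ang 13.2 [-0.0139 -0.0305  0.0262] [ 0.0015 -0.0245  0.0307]
275 222 [ 0.5053 -0.0497  0.1039]
tin top 66 (array([0.46636734, 0.25241548, 0.024     ]), np.float64(0.0005352361421525927))
[[-0.983  0.182 -0.001]
 [ 0.182  0.983  0.   ]
 [ 0.001  0.    -1.   ]] 3.5
```

View pics/w4c.png

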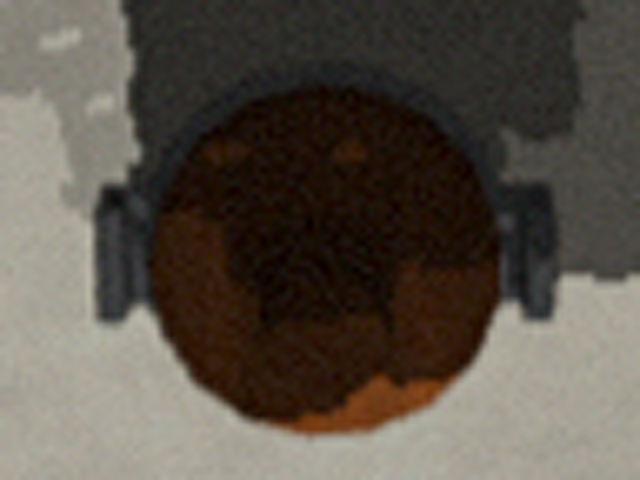

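The crop shows the ears level and centred between the fingers, at (120,255) and (530,255). Descending to the ears and closing.

Call:
carry_out([
  {"dp": [0.05,0,-2.5],"turn": [0,0,0],"fingers": 9.5},
  {"dp": [0,0,-3.0],"turn": [0,0,0],"fingers": 9.5},
  {"dp": [0,0,-2.5],"turn": [0,0,0],"fingers": 9.5},
  {"dp": [0,0,-1.7],"turn": [0,0,0],"fingers": 9.5},
  {"dp": [0,0,0],"turn": [0,0,0],"fingers": 8.0},
])

```text
time_s: 4.0
eef_pos: [0.5062, -0.0496, 0.0075]
eef_rot: [[-0.983, 0.181, -0.001], [0.181, 0.983, 0.0], [0.001, 0.0, -1.0]]
contact_force: [0.5, 0.5, -0.1]
grip_width: 0.091
gripper_force: 0.0
```

Call:
carry_out([
  {"dp": [0,0,0],"turn": [0,0,0],"fingers": 6.4},
  {"dp": [0,0,0],"turn": [0,0,0],"fingers": 5.6},
  {"dp": [0,0,0],"turn": [0,0,0],"fingers": 5.0},
  {"dp": [0,0,0],"turn": [0,0,0],"fingers": 5.0},
  {"dp": [0,0,0],"turn": [0,0,0],"fingers": 5.0},
], force=20)

```text
time_s: 4.5
eef_pos: [0.5067, -0.0506, 0.0084]
eef_rot: [[-0.983, 0.182, 0.001], [0.182, 0.983, -0.0], [-0.001, 0.0, -1.0]]
contact_force: [-1.8, 1.6, 6.6]
grip_width: 0.0601
gripper_force: 20.0
```

Call:
carry_out([
  {"dp": [0,0,0.3],"turn": [0,0,0],"fingers": 5.0},
  {"dp": [0,0,0.6],"turn": [0,0,0],"fingers": 5.0},
  {"dp": [0,0,1.0],"turn": [0,0,0],"fingers": 5.0},
  {"dp": [0,0,1.5],"turn": [0,0,0],"fingers": 5.0},
  {"dp": [0,0,2.0],"turn": [0,0,0],"fingers": 5.0},
])

```text
time_s: 5.0
eef_pos: [0.506, -0.0505, 0.0624]
eef_rot: [[-0.983, 0.182, -0.001], [0.182, 0.983, 0.0], [0.001, 0.0, -1.0]]
contact_force: [0.4, 0.6, -1.9]
grip_width: 0.0598
gripper_force: 20.0
```

Call:
carry_out([
  {"dp": [0,0,2.0],"turn": [0,0,0],"fingers": 5.0},
  {"dp": [0,0,2.0],"turn": [0,0,0],"fingers": 5.0},
  {"dp": [0,0,1.5],"turn": [0,0,0],"fingers": 5.0},
  {"dp": [0,0,1.0],"turn": [0,0,0],"fingers": 5.0},
  {"dp": [0,0,0.5],"turn": [0,0,0],"fingers": 5.0},
])

```text
time_s: 5.5
eef_pos: [0.5065, -0.0506, 0.1328]
eef_rot: [[-0.983, 0.182, 0.001], [0.182, 0.983, -0.0], [-0.001, 0.0, -1.0]]
contact_force: [-1.1, -0.8, -2.2]
grip_width: 0.0597
gripper_force: 20.0
```

Run:
```python
from h import *
im,d,P=cap('wrist');o=env.get_obs();print(o['eef_pos'].round(4),o['contact_force'].round(2),o['time_s'])
p,u,v=pts(d,P);q=(p-o['eef_pos'])@o['eef_rot']
# tool frame: z down; heights rel TCP = -q z
n=(np.hypot(q[:,0],q[:,1])<.04)&(np.abs(q[:,2])<.06)
a=q[n]
kn=a[(a[:,2]<-.043)&(a[:,2]>-.056)&(np.hypot(a[:,0],a[:,1])<.015)];print('knob tool',len(kn),kn.min(0).round(4),kn.max(0).round(4),kn.mean(0).round(4))
h=np.histogram(-a[:,2],bins=np.arange(-.03,.06,.003));print([(round(float(b),3),int(c)) for b,c in zip(h[1],h[0]) if c])
side=cap('side','s2.png')[0]
r=env.regions_of('outer_lid','side');print([(x['confidence'],x['xy']) for x in r])
x,y=map(int,r[0]['xy'])
a=cv2.resize(side[y-50:y+50,x-50:x+50,::-1],(400,400),interpolation=2)
b=cv2.resize(im[140:290,190:340,::-1],(400,400),interpolation=2)
cv2.imwrite('pics/c5.png',np.hstack([a,b]))
```

```text
[ 0.5066 -0.0506  0.1329] [ 0.82 -0.25 -1.08] 5.55
knob tool 297 [ 0.0019 -0.0069 -0.0492] [ 0.0085  0.008  -0.043 ] [ 0.0062  0.0007 -0.0464]
[(-0.006, 22), (-0.003, 26), (-0.0, 48), (0.003, 50), (0.006, 55), (0.009, 264), (0.012, 758), (0.015, 266), (0.018, 537), (0.021, 2323), (0.024, 1327), (0.027, 266), (0.03, 230), (0.033, 256), (0.036, 261), (0.039, 260), (0.042, 254), (0.045, 364), (0.048, 210), (0.051, 199), (0.054, 246)]
[(0.68, [406.0, 276.8]), (0.48, [312.1, 234.3]), (0.4, [312.7, 244.2])]
```

View pics/c5.png

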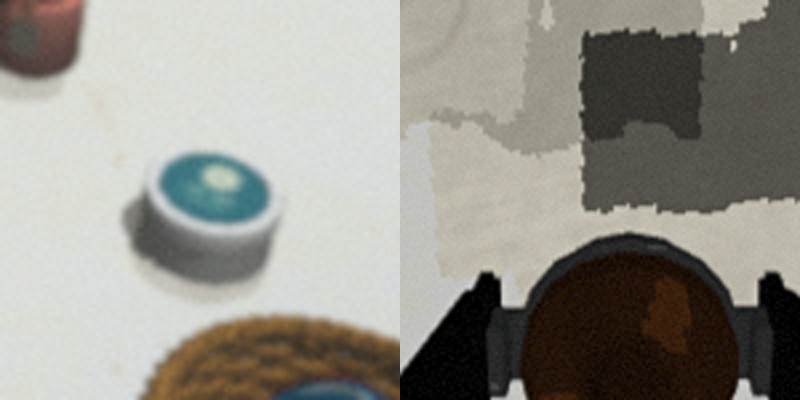

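The pair is held by the ears (right half: ears in the fingers near (503,350) and (757,350), lid level and still nested). The left half is only the candle tin, which the network mistook for the lid. Carrying the pair to over the tin with gentle ramps.

Call:
carry_out([
  {"dp": [-0.06,0.5,0],"turn": [0,0,0],"fingers": 5.0},
  {"dp": [-0.19,1.5,0],"turn": [0,0,0],"fingers": 5.0},
  {"dp": [-0.31,2.5,0],"turn": [0,0,0],"fingers": 5.0},
  {"dp": [-0.43,3.5,0],"turn": [0,0,0],"fingers": 5.0},
  {"dp": [-0.43,3.5,0],"turn": [0,0,0],"fingers": 5.0},
])

```text
time_s: 6.15
eef_pos: [0.4914, 0.0663, 0.1312]
eef_rot: [[-0.983, 0.182, -0.001], [0.182, 0.983, 0.0], [0.001, -0.0, -1.0]]
contact_force: [-0.7, -0.2, -1.4]
grip_width: 0.0597
gripper_force: 20.0
```

Call:
carry_out([
  {"dp": [-0.43,3.5,0],"turn": [0,0,0],"fingers": 5.0},
  {"dp": [-0.43,3.5,0],"turn": [0,0,0],"fingers": 5.0},
  {"dp": [-0.43,3.5,0],"turn": [0,0,0],"fingers": 5.0},
  {"dp": [-0.37,3.0,0],"turn": [0,0,0],"fingers": 5.0},
  {"dp": [-0.31,2.5,0],"turn": [0,0,0],"fingers": 5.0},
])

```text
time_s: 6.65
eef_pos: [0.4712, 0.2269, 0.1312]
eef_rot: [[-0.984, 0.181, -0.001], [0.181, 0.984, -0.0], [0.001, -0.0, -1.0]]
contact_force: [-0.4, -0.1, -1.9]
grip_width: 0.0598
gripper_force: 20.0
```

Call:
carry_out([
  {"dp": [-0.19,1.5,0],"turn": [0,0,0],"fingers": 5.0},
  {"dp": [-0.1,0.8,0],"turn": [0,0,0],"fingers": 5.0},
  {"dp": [-0.07,0.5,0],"turn": [0,0,0],"fingers": 5.0},
  {"dp": [0,0,0],"turn": [0,0,0],"fingers": 5.0},
  {"dp": [0,0,0],"turn": [0,0,0],"fingers": 5.0},
])

```text
time_s: 7.15
eef_pos: [0.469, 0.2518, 0.1316]
eef_rot: [[-0.983, 0.182, -0.0], [0.182, 0.983, -0.0], [0.0, -0.0, -1.0]]
contact_force: [0.2, -0.1, -1.1]
grip_width: 0.0598
gripper_force: 20.0
```

Run:
```python
from h import *
print(*[env.get_obs()['eef_pos'].round(4) for _ in range(1)])
for c in ('side','wrist'):
  im,d,P=cap(c,c+'6.png');p,u,v=pts(d,P)
  n=(np.hypot(p[:,0]-.467,p[:,1]-.2527)<.03)
  for lo,hi in((.02,.077),(.12,.14),(.150,.158)):
    m=n&(p[:,2]>lo)&(p[:,2]<hi)
    if m.sum()>20: print(c,lo,m.sum(),p[m].min(0).round(4),p[m].max(0).round(4), circ(p[m][:,:2],{.02:.025,.12:.021,.15:.023}[lo])[0].round(4) if c=='side' else '')
o=env.get_obs();print(o['eef_pos'].round(4),o['contact_force'].round(2),o['time_s'])
s=cv2.imread('pics/side6.png')[100:250,140:340];w=cv2.imread('pics/wrist6.png')[120:320,180:380]
cv2.imwrite('pics/c6.png',np.hstack([cv2.resize(s,(400,300),interpolation=2),cv2.resize(w,(300,300),interpolation=2)]))
```

```text
[0.469  0.2518 0.1316]
side 0.02 649 [0.445  0.2247 0.02  ] [0.4955 0.2786 0.0769] [0.4706 0.2525 0.025 ]
side 0.12 31 [0.4487 0.2232 0.1255] [0.4868 0.2555 0.1391] [0.4714 0.253  0.021 ]
side 0.15 72 [0.4484 0.2305 0.1503] [0.4925 0.276  0.158 ] [0.4722 0.2516 0.023 ]
wrist 0.02 1248 [0.4429 0.2275 0.02  ] [0.4895 0.2784 0.0757] 
wrist 0.12 34 [0.4481 0.2462 0.1267] [0.4664 0.2791 0.1395] 
wrist 0.15 3743 [0.4458 0.2228 0.15  ] [0.4844 0.2827 0.158 ] 
[0.4691 0.2517 0.1317] [ 0.28 -0.16 -1.81] 7.25
```

View pics/c6.png

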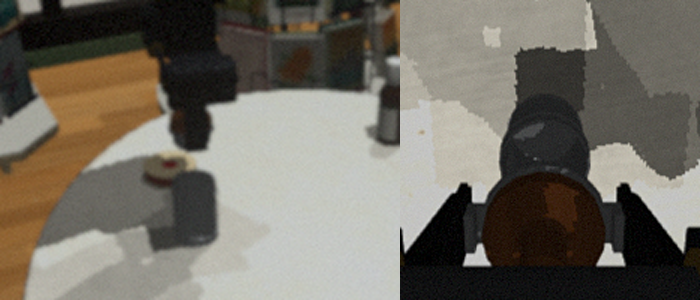

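Left (side view), the pair hovers right above the tin, whose mouth is at about (195,180). Right (wrist view), the tin's mouth is just ahead beneath the lid. The offset is under 1.5 mm, so I lower gently.

Call:
carry_out([
  {"dp": [-0.05,0.1,-0.6],"turn": [0,0,0],"fingers": 5.0},
  {"dp": [0,0,-1.2],"turn": [0,0,0],"fingers": 5.0},
  {"dp": [0,0,-1.2],"turn": [0,0,0],"fingers": 5.0},
  {"dp": [0,0,-0.7],"turn": [0,0,0],"fingers": 5.0},
  {"dp": [0,0,-0.3],"turn": [0,0,0],"fingers": 5.0},
])

```text
time_s: 7.75
eef_pos: [0.468, 0.2532, 0.0903]
eef_rot: [[-0.983, 0.182, -0.002], [0.182, 0.983, -0.001], [0.002, -0.001, -1.0]]
contact_force: [0.4, -0.3, -1.7]
grip_width: 0.0598
gripper_force: 20.0
```

Call:
carry_out([
  {"dp": [0,0,-0.3],"turn": [0,0,0],"fingers": 5.0},
  {"dp": [0,0,-0.3],"turn": [0,0,0],"fingers": 5.0},
  {"dp": [0,0,-0.2],"turn": [0,0,0],"fingers": 5.0},
])

```text
time_s: 8.05
eef_pos: [0.4685, 0.2535, 0.0836]
eef_rot: [[-0.983, 0.182, 0.0], [0.182, 0.983, 0.0], [-0.0, 0.0, -1.0]]
contact_force: [-0.5, 0.7, -1.0]
grip_width: 0.0597
gripper_force: 20.0
```

Call:
carry_out([
  {"dp": [0,0,-0.2],"turn": [0,0,0],"fingers": 5.0},
  {"dp": [0,0,-0.2],"turn": [0,0,0],"fingers": 5.0},
  {"dp": [0,0,-0.2],"turn": [0,0,0],"fingers": 5.0},
  {"dp": [0,0,0],"turn": [0,0,0],"fingers": 5.0},
])

```text
time_s: 8.45
eef_pos: [0.4683, 0.2534, 0.0775]
eef_rot: [[-0.983, 0.182, -0.0], [0.182, 0.983, 0.0], [0.0, -0.0, -1.0]]
contact_force: [0.2, 0.1, -1.8]
grip_width: 0.0598
gripper_force: 20.0
```

Call:
carry_out([
  {"dp": [0,0,-0.2],"turn": [0,0,0],"fingers": 5.0},
  {"dp": [0,0,-0.2],"turn": [0,0,0],"fingers": 5.0},
  {"dp": [0,0,-0.2],"turn": [0,0,0],"fingers": 5.0},
  {"dp": [0,0,-0.2],"turn": [0,0,0],"fingers": 5.0},
  {"dp": [0,0,0],"turn": [0,0,0],"fingers": 5.0},
])

```text
time_s: 8.95
eef_pos: [0.4684, 0.2534, 0.0694]
eef_rot: [[-0.983, 0.182, -0.0], [0.182, 0.983, 0.0], [0.0, -0.0, -1.0]]
contact_force: [0.7, -0.9, -2.0]
grip_width: 0.0598
gripper_force: 20.0
```

Call:
carry_out([
  {"dp": [0,0,-0.15],"turn": [0,0,0],"fingers": 5.0},
  {"dp": [0,0,-0.15],"turn": [0,0,0],"fingers": 5.0},
  {"dp": [0,0,0],"turn": [0,0,0],"fingers": 5.0},
])

```text
time_s: 9.25
eef_pos: [0.4684, 0.2534, 0.0665]
eef_rot: [[-0.983, 0.182, -0.0], [0.182, 0.983, 0.0], [0.0, -0.0, -1.0]]
contact_force: [1.2, -1.6, -2.1]
grip_width: 0.0597
gripper_force: 20.0
```

Call:
carry_out([
  {"dp": [0,0,-0.1],"turn": [0,0,0],"fingers": 5.0},
  {"dp": [0,0,0],"turn": [0,0,0],"fingers": 5.0},
])

```text
time_s: 9.45
eef_pos: [0.4684, 0.2534, 0.0656]
eef_rot: [[-0.983, 0.182, 0.0], [0.182, 0.983, 0.0], [-0.0, 0.0, -1.0]]
contact_force: [0.0, -0.3, -1.5]
grip_width: 0.0597
gripper_force: 20.0
```

Call:
carry_out([
  {"dp": [0,0,-0.1],"turn": [0,0,0],"fingers": 5.0},
  {"dp": [0,0,0],"turn": [0,0,0],"fingers": 5.0},
])

```text
time_s: 9.65
eef_pos: [0.4685, 0.2534, 0.0654]
eef_rot: [[-0.983, 0.182, 0.001], [0.182, 0.983, 0.0], [-0.001, 0.0, -1.0]]
contact_force: [-0.9, -2.3, 8.1]
grip_width: 0.0601
gripper_force: 20.0
```

Call:
carry_out([
  {"dp": [0,0,-0.05],"turn": [0,0,0],"fingers": 5.0},
  {"dp": [0,0,0],"turn": [0,0,0],"fingers": 5.0},
])

```text
time_s: 9.85
eef_pos: [0.4686, 0.2534, 0.0654]
eef_rot: [[-0.983, 0.182, 0.001], [0.182, 0.983, 0.0], [-0.001, 0.001, -1.0]]
contact_force: [-2.5, -3.4, 15.3]
grip_width: 0.0601
gripper_force: 20.0
```

Contact comes at TCP z 0.0654, exactly the grasp height on the table plus 57 mm, so the inner lid is fully home. I ease the push and release.

Call:
carry_out([
  {"dp": [-0.02,-0.02,0.08],"turn": [0,0,0],"fingers": 5.0},
  {"dp": [0,0,0],"turn": [0,0,0],"fingers": 6.2},
  {"dp": [0,0,0],"turn": [0,0,0],"fingers": 7.5},
  {"dp": [0,0,0],"turn": [0,0,0],"fingers": 9.0},
  {"dp": [0,0,0],"turn": [0,0,0],"fingers": 9.5},
])

```text
time_s: 10.35
eef_pos: [0.4681, 0.2533, 0.0648]
eef_rot: [[-0.983, 0.182, -0.0], [0.182, 0.983, 0.0], [0.0, -0.0, -1.0]]
contact_force: [-0.2, 0.2, -0.2]
grip_width: 0.0808
gripper_force: 0.0
```

Call:
carry_out([
  {"dp": [0,0,0.5],"turn": [0,0,0],"fingers": 9.5},
  {"dp": [0,0,1.5],"turn": [0,0,0],"fingers": 9.5},
  {"dp": [0,0,2.5],"turn": [0,0,0],"fingers": 9.5},
  {"dp": [0,0,2.5],"turn": [0,0,0],"fingers": 9.5},
  {"dp": [0,0,0.5],"turn": [0,0,0],"fingers": 9.5},
])

```text
time_s: 10.85
eef_pos: [0.4691, 0.2536, 0.1425]
eef_rot: [[-0.983, 0.182, 0.004], [0.182, 0.983, 0.002], [-0.003, 0.002, -1.0]]
contact_force: [0.4, 0.5, -0.3]
grip_width: 0.0951
gripper_force: 0.0
```

Run:
```python
from h import *
for rep in (0,1):
  o=env.get_obs();im,d,P=cap('wrist','w7.png')
  p,u,v=pts(d,P);n=(np.hypot(p[:,0]-.4684,p[:,1]-.2534)<.042)
  kn=p[n&(p[:,2]>.108)&(p[:,2]<.12)];print('knob',len(kn),np.median(kn[:,2]).round(4),kn[:,:2].min(0).round(4),kn[:,:2].max(0).round(4),cv2.minEnclosingCircle((kn[:,:2]*1000).astype(np.float32)))
  ca=p[n&(p[:,2]>.0875)&(p[:,2]<.093)&(np.hypot(p[:,0]-.4684,p[:,1]-.2534)<.026)];print('cap',len(ca),np.median(ca[:,2]),cv2.minEnclosingCircle((ca[:,:2]*1000).astype(np.float32)))
  c=np.array([.4684,.2534]);e=p[n&(p[:,2]>.08)&(p[:,2]<.092)&(np.hypot(*(p[:,:2]-c).T)>.0265)]
  for s in(1,-1):
    q=e[(e[:,1]-c[1])*s>0]
    if len(q):print('ear',s,len(q),q.mean(0).round(4),np.percentile(q[:,2],[10,90]).round(4))
  print(o['eef_pos'].round(4),o['contact_force'].round(1),o['time_s'])
n=n&(p[:,2]<.13)
cu,cv_=np.c_[u,v][n].mean(0).astype(int)
w=im[max(cv_-60,0):cv_+60,cu-60:cu+60,::-1]
s=cap('side','s7.png')[0][150:250,190:290,::-1]
cv2.imwrite('pics/c7.png',np.hstack([cv2.resize(s,(400,400),interpolation=2),cv2.resize(w,(400,400),interpolation=2)]))
```

```text
knob 376 0.1131 [0.4601 0.2459] [0.4753 0.2615] ((467.9682922363281, 253.73512268066406), 7.900620460510254)
cap 1860 0.08930128188302425 ((467.8684997558594, 253.66485595703125), 22.854114532470703)
ear 1 103 [0.4722 0.2812 0.0854] [0.0831 0.0868]
ear -1 87 [0.4621 0.2264 0.0859] [0.0849 0.0869]
[0.4691 0.2536 0.1425] [ 0.4  0.5 -0.3] 10.85
knob 375 0.1131 [0.4602 0.2461] [0.4759 0.2614] ((468.00927734375, 253.9247283935547), 8.038737297058105)
cap 1875 0.08930603087135269 ((468.0998229980469, 253.63296508789062), 23.012319564819336)
ear 1 106 [0.4719 0.2815 0.0856] [0.0834 0.0871]
ear -1 80 [0.4618 0.2264 0.0859] [0.0848 0.087 ]
[0.4688 0.2535 0.1419] [-0.2  0.5  0. ] 10.9
```

View pics/c7.png

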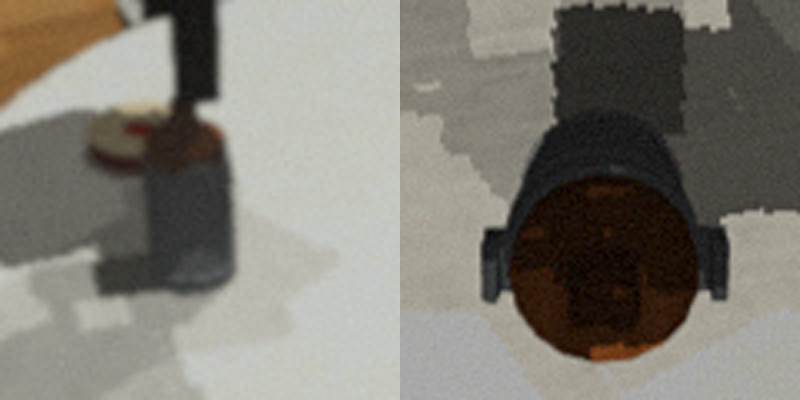

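The side view (left) shows the lids level on the upright tin. The wrist view (right) shows the cap centred at (605,268), with ears at (493,265) and (713,262), and the ear tops measure level at about 0.087. Now the knob.

Call:
carry_out([
  {"dp": [-0.07,0.02,-1.5],"turn": [0,0,0],"fingers": 6.0},
  {"dp": [0,0,-1.5],"turn": [0,0,0],"fingers": 4.0},
  {"dp": [0,0,-1.2],"turn": [0,0,0],"fingers": 4.0},
  {"dp": [0,0,-0.6],"turn": [0,0,0],"fingers": 4.0},
  {"dp": [0,0,0],"turn": [0,0,0],"fingers": 4.0},
], force=12)

```text
time_s: 11.5
eef_pos: [0.4671, 0.2532, 0.0908]
eef_rot: [[-0.983, 0.182, -0.002], [0.182, 0.983, -0.001], [0.002, -0.001, -1.0]]
contact_force: [-0.0, 0.1, 1.0]
grip_width: 0.0608
gripper_force: 0.0
```

Call:
carry_out([
  {"dp": [0,0,0],"turn": [0,0,0],"fingers": 2.5},
  {"dp": [0,0,0],"turn": [0,0,0],"fingers": 1.8},
  {"dp": [0,0,0],"turn": [0,0,0],"fingers": 1.0},
  {"dp": [0,0,0],"turn": [0,0,0],"fingers": 1.0},
  {"dp": [0,0,0],"turn": [0,0,0],"fingers": 1.0},
])

```text
time_s: 12.0
eef_pos: [0.4675, 0.2535, 0.0922]
eef_rot: [[-0.983, 0.182, 0.0], [0.182, 0.983, 0.0], [-0.0, 0.0, -1.0]]
contact_force: [0.5, 0.7, 0.2]
grip_width: 0.0201
gripper_force: 0.0
```

Call:
carry_out([
  {"dp": [0,0,0.1],"turn": [0,0,0],"fingers": 1.0},
  {"dp": [0,0,0],"turn": [0,0,0],"fingers": 1.0},
  {"dp": [0,0,0],"turn": [0,0,0],"fingers": 1.0},
], force=15)

```text
time_s: 12.3
eef_pos: [0.4675, 0.2534, 0.093]
eef_rot: [[-0.983, 0.182, 0.0], [0.182, 0.983, 0.0], [0.0, 0.0, -1.0]]
contact_force: [-0.3, -0.2, -1.4]
grip_width: 0.0161
gripper_force: 14.2
```

Call:
carry_out([
  {"dp": [0,0,0.2],"turn": [0,0,0],"fingers": 1.0},
  {"dp": [0,0,0.3],"turn": [0,0,0],"fingers": 1.0},
  {"dp": [0,0,0.5],"turn": [0,0,0],"fingers": 1.0},
  {"dp": [0,0,0.8],"turn": [0,0,0],"fingers": 1.0},
  {"dp": [0,0,1.2],"turn": [0,0,0],"fingers": 1.0},
])

```text
time_s: 12.8
eef_pos: [0.4673, 0.2534, 0.1236]
eef_rot: [[-0.983, 0.182, -0.001], [0.182, 0.983, -0.0], [0.001, -0.0, -1.0]]
contact_force: [0.2, 1.2, -1.1]
grip_width: 0.0155
gripper_force: 14.2
```

Call:
carry_out([
  {"dp": [0,0,1.8],"turn": [0,0,0],"fingers": 1.0},
  {"dp": [0,0,1.8],"turn": [0,0,0],"fingers": 1.0},
  {"dp": [0,0,1.5],"turn": [0,0,0],"fingers": 1.0},
  {"dp": [0,0,1.0],"turn": [0,0,0],"fingers": 1.0},
  {"dp": [0,0,0.6],"turn": [0,0,0],"fingers": 1.0},
])

```text
time_s: 13.3
eef_pos: [0.4676, 0.2535, 0.1913]
eef_rot: [[-0.983, 0.182, 0.001], [0.182, 0.983, 0.001], [-0.001, 0.001, -1.0]]
contact_force: [-0.5, -0.3, -1.3]
grip_width: 0.0158
gripper_force: 14.2
```

Call:
carry_out([
  {"dp": [0,0,0],"turn": [0,0,0],"fingers": 1.0},
  {"dp": [0,0,0],"turn": [0,0,0],"fingers": 1.0},
])

```text
time_s: 13.5
eef_pos: [0.4673, 0.2533, 0.1896]
eef_rot: [[-0.983, 0.182, -0.001], [0.182, 0.983, -0.0], [0.0, -0.0, -1.0]]
contact_force: [-0.1, 0.5, -0.3]
grip_width: 0.0155
gripper_force: 14.2
```

Run:
```python
from h import *
o=env.get_obs();print(o['eef_pos'].round(4),o['grip_width'],o['gripper_force'],o['contact_force'].round(1),o['time_s'])
for c in('wrist','side'):
  im,d,P=cap(c);p,u,v=pts(d,P);n=(np.hypot(p[:,0]-.468,p[:,1]-.2535)<.036)
  for lo,hi in((.05,.1),(.172,.2)):
    q=p[n&(p[:,2]>lo)&(p[:,2]<hi)]
    if len(q)>20: print(c,len(q),q.min(0).round(4),q.max(0).round(4))
  q=p[n&(p[:,2]>.18)&(p[:,2]<.1935)&(np.hypot(p[:,0]-.468,p[:,1]-.2535)<.022)]
  if c=='wrist':
    A=np.c_[q[:,:2]-q[:,:2].mean(0),np.ones(len(q))];s=np.linalg.lstsq(A,q[:,2],rcond=None)[0];print('cap plane',len(q),s.round(3))
    k=im.copy()
  else:
    for t in('tin','inner_lid','outer_lid'):
      for r in env.regions_of(t,'side')[:3]:
        w,_,_=pts(d,P,r['region']);print(t,round(r['confidence'],2),np.median(w,0).round(3),np.percentile(w,[3,97],axis=0)[:,2].round(3))
```

```text
[0.4673 0.2533 0.1896] 0.01550313468016767 14.209681523433915 [-0.1  0.5 -0.3] 13.5
wrist 1929 [0.4429 0.2233 0.05  ] [0.4856 0.2848 0.088 ]
wrist 2021 [0.445  0.2315 0.176 ] [0.4906 0.2766 0.2   ]
cap plane 1409 [ 0.029 -0.     0.187]
side 489 [0.4446 0.2196 0.0501] [0.4954 0.2856 0.09  ]
side 236 [0.4467 0.2265 0.1772] [0.4918 0.2702 0.1999]
tin 0.8 [0.461 0.232 0.039] [0.006 0.073]
tin 0.39 [0.466 0.242 0.187] [-0.641  0.194]
inner_lid 0.78 [0.467 0.246 0.084] [0.076 0.089]
inner_lid 0.77 [ 0.406 -0.015  0.024] [0.002 0.032]
outer_lid 0.58 [0.464 0.24  0.187] [0.179 0.191]
```

The outer lid is held level with its underside at about 0.177 m, 10 cm above the rim. The inner lid is still home in the tin. Handing in.

```bash
python3 -c "
from workcell import env
print(env.sign_off())"
```

```text
the job is handed in; nothing more can be done
None
```

The job is handed in at about 13.6 s: the inner lid sits fully home in the upright tin, the outer lid is held by its knob within about 2° of level and about 10 cm above the tin's rim, and the arm went nowhere near the salt jar, ribbon spool, candle tin or green look-alike.

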